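# Check a batch of fuse holders under the station head and pack them

### The job

First swing the lid of the blue case open until it rests back on its stop. Then load all the black fuse holders from the bench into the aluminium carrier, side by side and lying flat, slide the carrier along its rails without lifting it until it stands between the white marks under the head, press the green button on top of the head fully down, and slide the carrier with its load back between the yellow marks. Finally move all the fuse holders into the open case, lying on its floor, leave the lid open and the empty carrier on the yellow marks, and disturb nothing else on the bench.

Things in the scene. Friction and masses are not known exactly. Their poses are not given: they have to be found in the camera images.
- station: fixed check station; origin on the bench below its head's centre, y along the rails, x away from the robot. Rails 12 mm high at x = -69 and +69 mm, y -405 to +135, channel 128 mm wide. White overhanging head: x -70 to +120, y -65 to +65, underside 62 mm, top 128 mm up. Behind: column (x 95 to 175, y +-65, 180 high) and machine (x 165 to 285, y +-130, 220 high)
- load_mark (a point): point on the bench midway between the two yellow bars across the channel: the carrier's loading position, 270 mm from the head's centre towards the station's -y
- head_mark (a point): point on the bench midway between the two white bars across the channel, under the centre of the head: where the carrier's centre must stand for the check. Each pair of bars is 224 mm apart, just beyond the ends of the 210 mm carrier tray
- carrier: loose aluminium tray, 0.5 kg, 120 (x) by 210 mm (y), sliding along y in the channel (4 mm play each side). Origin at the centre of its underside. Floor 4 mm thick; walls 4 mm thick, 14 mm high over all. At its -y end an orange grip post, 24 (x) by 20 mm (y), stands with its centre at y = -145 mm, top 60 mm above the bench
- holder1: black plastic fuse holder with red ends, a bar 90 x 34 x 34 mm, 0.12 kg; origin at its centre (17 mm above what it lies on), x along its 90 mm length, z up as it starts; it may be absent in a given start (2 or 3 of the four are there)
- holder2: black plastic fuse holder with red ends, a bar 90 x 34 x 34 mm, 0.12 kg; origin at its centre (17 mm above what it lies on), x along its 90 mm length, z up as it starts; it may be absent in a given start (2 or 3 of the four are there)
- holder3: black plastic fuse holder with red ends, a bar 90 x 34 x 34 mm, 0.12 kg; origin at its centre (17 mm above what it lies on), x along its 90 mm length, z up as it starts; it may be absent in a given start (2 or 3 of the four are there)
- holder4: black plastic fuse holder with red ends, a bar 90 x 34 x 34 mm, 0.12 kg; origin at its centre (17 mm above what it lies on), x along its 90 mm length, z up as it starts; it may be absent in a given start (2 or 3 of the four are there)
- case: fixed blue case, 150 mm (x) by 220 mm (y), walls 60 mm high, 5 mm thick, floor 5 mm thick, with a hinged lid. Origin at the centre of its underside, x towards the hinge (away from the robot)
- case_lid (a joint): angle of the case's lid in rad: 0 shut, 1.9 open on its stop, leaning back past upright; it falls shut from below about 1.5 and falls open past that
- case_lid_handle (a point): grip point of the round black lid knob (28 mm across, 16 mm thick head on a thin neck), in the middle of the lid's width, 30 mm from the lid's front edge and 35 mm above the lid's outer face (lid 8 mm thick); moves with the lid
- case_lid_hinge (a point): middle of the lid's hinge line, which runs along the case's y at its far rim, 60 mm up
- start_top (a point): centre of the top of the green start button (30 mm across, yellow housing) on top of the head; it is pressed straight down
- start (a joint): travel of the start button in m: 0 up, 0.006 fully down; springs back; about 5 N
- reject: orange module 60 x 40 x 30 mm with a white top, among the fuse holders; not part of the job, leave alone; origin at its centre
- driver: screwdriver lying on the bench; leave alone
- spanner: spanner lying on the bench; leave alone
- tape: yellow ring of tape, 90 mm across, 25 mm high; leave alone
- can: red can, 56 mm across, 130 mm high; leave alone
- gauge: steel gauge block 90 x 35 x 30 mm; leave alone
There are look-alikes about, which are no part of the job. What is shaped like the holder2 but purple is not meant.

How it is judged:
By the outcome, as a careful person would: the job done as asked, in the order asked, and still so for the second after the job is handed in, with the robot touching nothing.
Of holder1, holder2, holder3, holder4 only 2 to 3 are there at a start; the rules pass over those that are not, and their reading is None.
At some moment in a run one of holder1, holder2, holder3, holder4 may be knocked a few centimetres aside while the robot is not near it.
Once in a run the grip may slacken for a moment while it holds something.
It also fails if it takes over 210 s, if anything falls off the work surface, if the arm or the gripper's body presses on something with over 40 N, if the wrist force passes 120 N, or if a joint passes its speed limit or range.

### The arm

A 6-joint arm with a two-finger parallel gripper is mounted at the origin on the work surface. World frame = base frame: x ahead of the robot, y to its left, z up, the work surface at z = 0. Lengths are in m, angles in degrees, forces in N, time in s.
With the tool pointing down it reaches from about 0.3 to 0.75 m from the base axis. Payload 8.5 kg.
Tool frame: the origin (TCP) lies midway between the tips of the shut fingers; the grasp point (between the pads) lies 19 mm behind it; z points along the fingers, y is the line along which they close (so a half turn about z gives the same grasp; the last joint's range is limited). The gripper opens to 85 mm and grips with 20 to 120 N. Pads are 22 mm wide; open, the fingers measure 114 mm over their backs; the gripper's body (76 mm by 85 mm) begins 54 mm behind the grasp point. The pads swing forward as they close: fully open they stand 13 mm farther back than shut.
Start: joints at [59.742, 21.807, 74.336, -0, 83.858, -12.336], TCP at [0.169, 0.523, 0.231] pointing down, gripper open.
Joint ranges: [-178.18, 178.18], [-50.72, 133.34], [12.68, 142.11], [-81.47, 261.47], [9.98, 163.14], [-165.26, 165.26]. Speed limits (degrees/s): [136.94, 136.94, 180, 180, 180, 180].

### API

Orientations are given as a 3x3 rotation matrix whose columns are the frame's x, y, z axes.
In Python, from rig import observe, optics, order, spotter gives the robot as it stands.
- The arm moves only by the tool move_arm, never from a script. Its argument "series" is text: rows parted by semicolons, each of 5 numbers parted by spaces: the shift along the tool's x, y, z in cm, then the turn about the tool's z in degrees, then the opening, from -1 (shut) to 1 (fully open). A call has 1 to 8 rows; each row is the pose to reach, as a shift and turn from the pose commanded when the call began, along the tool's axes at that moment; what a row does not reach only later rows make up. A row lasts 1/8 s, in which the tool goes at most 62.5 mm and 10.7 degrees, less where a joint would pass 70% of its speed; a pose out of reach is approached as far as the arm can. A call with a gripper value outside its range is refused whole. The fingers move at their own pace and stop on an object; "force" is the grip in N (left out, the last holds). Time passes only in rows, so rows that repeat a pose let the fingers close. It gives the time, the measured TCP pose, the force, the opening and the grip force at its end, in the units of the state.
- observe(): the state, without advancing time (a new reading comes with each control period).
- optics.get_image(name): name is "scene" or "top"; returns a dict with "pixels" (384x512x3 uint8, blue, green, red), "camera_matrix" (3x3 intrinsics, pixels), "rvec" (rotation vector, rad) and "tvec" (3), from world to camera coordinates, as OpenCV has them. Camera axes: x right, y down, z forward; pixel columns grow to the right and rows downward; lengths in m; the calibration is good to about 2 mm. A picture is of the moment at which its call begins. There is no depth.
- order.close_job(): hands the job in; it is judged then, once.
Trained networks look in the newest picture that a camera, given by its name, has taken for a name from the list of things; names that differ only in an ending like _2 or _b are one class to them, and where a whole thing is asked for, a point or a joint stands for the part that bears it (a point fixed in the world has none). Each returns a list of dicts, best first, with "score" (0 to 1); they miss things now and then, are a little off and sometimes report something else, mostly with a low value. They report only what shows in the picture. A call takes as long as a camera call. They do not tell look-alikes from the thing itself.
- spotter.find_in(thing, camera): "point" ([x, y, z] in m, in world coordinates, good to about 4 mm: the middle of the surface that is visible of it).
- spotter.cut_out(thing, camera): "pixels" (384x512 bool, what is visible of it).
- spotter.mark_of(thing, camera): "point" ([x, y, z] in m, in world coordinates, good to about 4 mm: a listed point, or the origin of a listed thing).
The state is a dict: "time_s": time; "q": joint angles; "qvel": joint speeds; "joint_efforts": joint torques, N m; "position": TCP position; "tool_rot": TCP orientation; "ft_force": force on the tool from outside, world axes, zero at the start; "wrist_torque": the same for the moment, N m; "grip_width": finger opening in m; "gripper_force": force on a finger pad.
Only numpy, scipy, OpenCV 4.12 (cv2) and the standard library are available. Lean on these libraries where they do the work, as an engineer would, in place of code of your own. Each camera call takes 0.05 s, during which the arm holds its last target. There are 200 camera calls.

## Working session

There is one attempt and no reset: what is moved stays moved. The work goes in short steps, Python scripts to look and compute and a tool call to move; the robot and the scene stay as the last step left them, time stands still between calls to the robot, and variables do not carry over. Pictures are saved under pics/ and viewed, at most 14 in all, crops included, and the job is handed in when it is done.

Besides the shell and the picture viewer there is one more tool, called after "Emit:" by a JSON object that holds its "api" and its "payload". move_arm: Moves the arm, as the interface text tells. Its arguments: {"type":"object","properties":{"series":{"type":"string"},"force":{"type":"number"}},"required":["series"]}

```bash
ls; mkdir -p pics; python3 - <<'E'
from rig import observe, optics, order, spotter
import cv2, numpy as np
s=observe(); print(s['time_s'],s['position'],s['tool_rot'],s['grip_width'])
for c in('scene','top'):
    im=optics.get_image(c); cv2.imwrite(f'pics/{c}0.png',cv2.resize(im['pixels'],None,fx=1.5,fy=1.5)); 
for t in ['station','load_mark','head_mark','carrier','holder1','case','case_lid_handle','case_lid_hinge','start_top','reject','tape','can','gauge','driver','spanner']:
    for c in('scene','top'):
        print(t,c,[(round(d['score'],2),np.round(d['point'],3).tolist()) for d in spotter.mark_of(t,c)][:6])
E
```

```text
pics
0.0 [0.16907943 0.52306195 0.23069563] [[-9.51489786e-01  3.07679356e-01 -7.75577009e-04]
 [ 3.07680138e-01  9.51489003e-01 -1.26896801e-03]
 [ 3.47517735e-04 -1.44603974e-03 -9.99998894e-01]] 0.0854240001969535
station scene [(0.49, [0.747, -0.204, 0.002])]
station top [(0.67, [0.6, 0.033, 0.0])]
load_mark scene [(0.21, [0.388, -0.535, -0.002])]
load_mark top []
head_mark scene [(0.42, [0.578, 0.035, 0.148])]
head_mark top [(0.38, [0.403, 0.306, 0.1])]
carrier scene [(0.92, [0.592, -0.237, 0.001])]
carrier top [(0.78, [0.594, -0.238, -0.001])]
holder1 scene [(0.88, [0.441, -0.358, 0.021]), (0.69, [0.215, 0.264, 0.017]), (0.64, [0.317, 0.123, 0.022]), (0.58, [0.446, 0.101, 0.018]), (0.54, [0.359, -0.109, 0.017]), (0.24, [0.539, -0.496, -0.002])]
holder1 top [(0.76, [0.32, 0.12, 0.019]), (0.72, [0.44, -0.246, 0.015]), (0.7, [0.442, -0.357, 0.012]), (0.68, [0.449, 0.106, 0.013]), (0.67, [0.219, 0.266, 0.025]), (0.65, [0.36, -0.118, 0.014])]
case scene [(0.85, [0.435, 0.336, 0.001])]
case top [(0.89, [0.438, 0.332, -0.0])]
case_lid_handle scene [(0.91, [0.402, 0.302, 0.106])]
case_
[... 314 characters left out ...]
ne [(0.56, [0.438, -0.019, 0.02])]
reject top [(0.68, [0.438, -0.017, 0.014]), (0.26, [0.75, -0.201, 0.002])]
tape scene [(0.92, [0.746, -0.204, -0.0])]
tape top [(0.64, [0.749, -0.204, 0.0])]
can scene [(0.83, [0.696, 0.217, 0.003])]
can top [(0.72, [0.695, 0.216, 0.004])]
gauge scene [(0.71, [0.434, 0.332, -0.0]), (0.61, [0.541, -0.497, 0.003]), (0.39, [0.747, -0.209, 0.002])]
gauge top [(0.84, [0.541, -0.497, 0.002]), (0.32, [0.435, -0.017, 0.018]), (0.19, [0.451, 0.107, 0.015])]
driver scene [(0.7, [0.388, -0.536, -0.002]), (0.5, [0.296, -0.235, 0.002])]
driver top [(0.58, [0.289, -0.24, -0.003])]
spanner scene [(0.74, [0.388, -0.533, -0.0])]
spanner top [(0.69, [0.388, -0.536, -0.001])]
```

View pics/scene0.png

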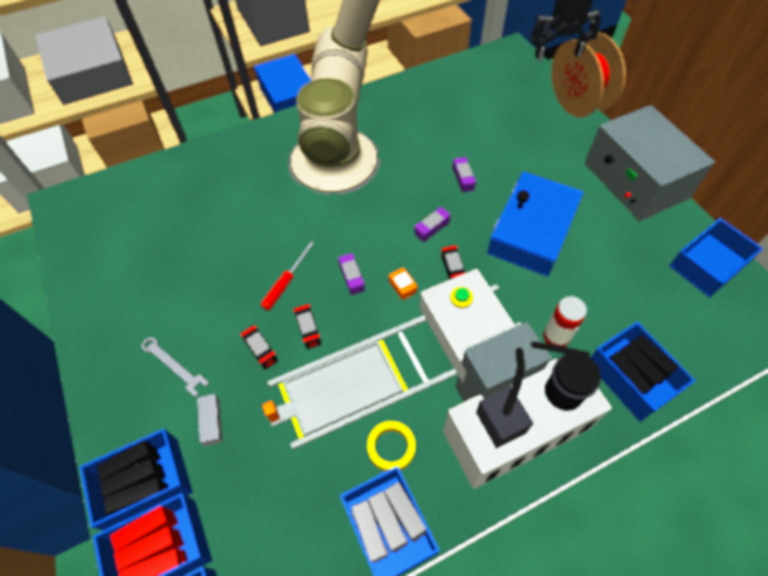

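View pics/top0.png

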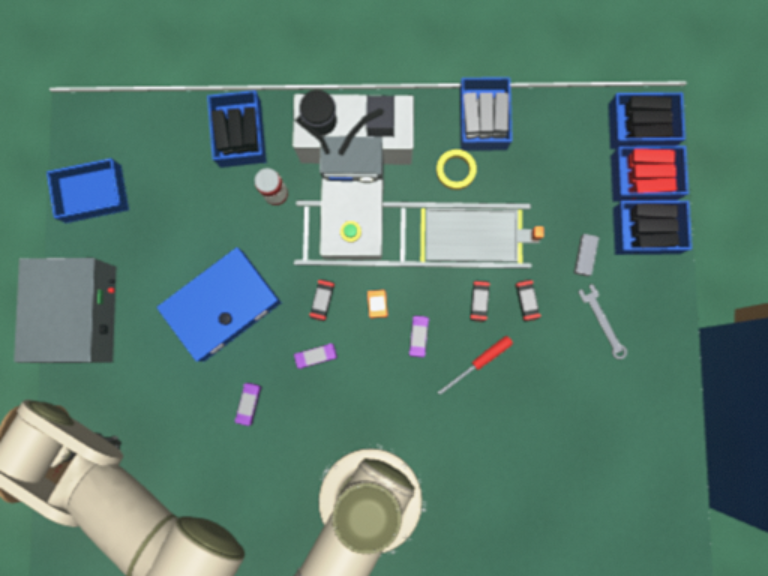

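The top view (768x576) shows three black holders with red ends at about (322,300), (481,300) and (528,300). Purple look-alikes are at (419,336), (315,355) and (248,404). The black bars stored in blue bins are background. The blue case is at (218,305), with its knob at (225,319). The carrier is at (470,235), already between the yellow bars. I'll confirm with an enlarged crop and measure the angles.

```bash
cat > h.py <<'E'
from rig import observe, optics, order, spotter
import cv2, numpy as np
def ray(im,uv,z):
    K=im['camera_matrix'];R=cv2.Rodrigues(np.array(im['rvec']))[0];t=np.array(im['tvec']).ravel()
    p=cv2.undistortPoints(np.array(uv,float).reshape(-1,1,2),K,None).reshape(-1,2)
    d=np.c_[p,np.ones(len(p))]@R; c=-R.T@t
    return c+d*((z-c[2])/d[:,2])[:,None]
def proj(im,X):
    return cv2.projectPoints(np.array(X,float).reshape(-1,1,3),np.array(im['rvec'],float),np.array(im['tvec'],float),im['camera_matrix'],None)[0].reshape(-1,2)
def rect(im,mask,z):
    v,u=np.nonzero(mask); P=ray(im,np.c_[u,v],z)[:,:2]*1000
    (c,s,a)=cv2.minAreaRect(P.astype(np.float32))
    if s[0]<s[1]: a+=90
    a=(a+90)%180-90
    return np.round(np.array(c)/1000,4),np.round(s,0),round(a,1)
def to(*T):
    """T: (x,y,z,heading deg of tool x) -> tool-axes cm shift and turn from here"""
    s=observe();R=np.array(s['tool_rot']);p=np.array(s['position'])
    h=np.degrees(np.arctan2(R[1,0],R[0,0]))
    print('t',round(s['time_s'],2),'pos',np.round(p,4),'head',round(h%360,1),'q',np.round(s['q'],0),'w',round(s['grip_width'],4))
    for t in T:
        d=R.T@(np.array(t[:3])-p)*100; a=-((t[3]-h+180)%360-180)
        print('  ',np.round(d,2),'turn',round(a,1))
E
python3 - <<'E'
from h import *
im=optics.get_image('top')
cv2.imwrite('pics/crop1.png',cv2.resize(im['pixels'][180:290,120:380],None,fx=3,fy=3,interpolation=cv2.INTER_CUBIC))
for d in spotter.cut_out('holder1','top'):
    m=d['pixels']; px=im['pixels'][m]; print('h',round(d['score'],2),rect(im,m,.03),px.mean(0).round(0), m.sum())
d=spotter.cut_out('case_lid','top')[0]; print('lid',rect(im,d['pixels'],.066))
d=spotter.cut_out('case','top')[0]; print('case',rect(im,d['pixels'],.066))
d=spotter.cut_out('carrier','top')[0]; print('carrier',rect(im,d['pixels'],.01))
# rails: white lines endpoints in scaled px -> world at z=.012
print(ray(im,np.array([[297,204],[529,206],[295,263],[530,265]])/1.5,.012).round(4))
# yellow bars
hsv=cv2.cvtColor(im['pixels'],cv2.COLOR_BGR2HSV); y=cv2.inRange(hsv,(24,120,120),(36,255,255))
n,l,st,c=cv2.connectedComponentsWithStats(y)
for i in range(1,n):
    if st[i,4]>10: print('yel',c[i],st[i],rect(im,l==i,.0))
o=cv2.inRange(hsv,(8,150,150),(20,255,255));n,l,st,c=cv2.connectedComponentsWithStats(o)
for i in range(1,n):
    if st[i,4]>10: print('or',c[i],st[i],rect(im,l==i,.06))
E
```

```text
h 0.87 (array([ 0.437 , -0.3556]), array([93., 42.]), 9.6) [128. 132. 149.] 317
h 0.87 (array([0.2159, 0.2695]), array([40., 91.]), -12.9) [182. 133. 162.] 325
h 0.73 (array([ 0.3605, -0.109 ]), array([34., 89.]), -5.6) [208. 159. 191.] 269
h 0.69 (array([0.3204, 0.1204]), array([33., 90.]), -76.6) [206. 153. 187.] 244
h 0.61 (array([0.4441, 0.1065]), array([38., 92.]), -14.7) [128. 130. 152.] 300
h 0.58 (array([ 0.4398, -0.2472]), array([36., 91.]), -6.4) [135. 138. 159.] 288
lid (array([0.4356, 0.334 ]), array([151., 220.]), -52.2)
case (array([0.4322, 0.3281]), array([164., 230.]), -53.6)
carrier (array([ 0.5923, -0.263 ]), array([269., 122.]), 89.4)
[[ 0.6679  0.1643  0.012 ]
 [ 0.6578 -0.3703  0.012 ]
 [ 0.5304  0.1681  0.012 ]
 [ 0.5205 -0.3683  0.012 ]]
yel [303.66333333 112.29333333] [291 100  26  26 300] (array([ 0.7511, -0.2032]), array([88., 90.]), -0.6)
yel [281.5 156. ] [281 139   2  35  70] (array([ 0.5973, -0.1239]), array([  3., 120.]), -0.8)
yel [346.5 145.5] [346 140   2  12  24] (array([ 0.6318, -0.3502]), array([ 3., 39.]), -1.7)
yel [234.         155.03773585] [228 148  12  13  53] (array([0.6058, 0.0425]), array([38., 42.]), -0.2)
yel [346.84615385 167.30769231] [346 163   2  11  13] (array([ 0.5528, -0.3478]), array([ 3., 35.]), -1.7)
or [358.53846154 154.42307692] [356 151   6   8  26] (array([ 0.5884, -0.3792]), array([17., 24.]), -1.8)
```

View pics/crop1.png

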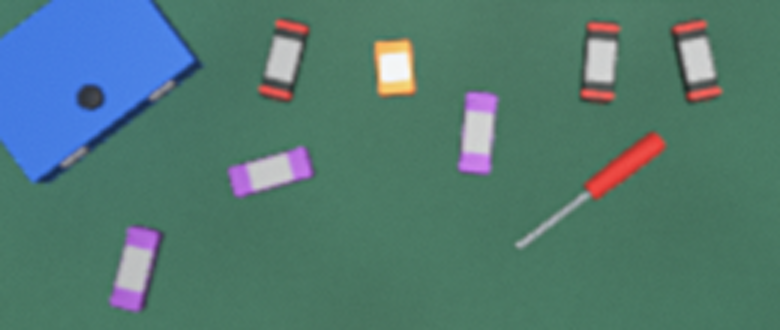

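The three black holders with red ends, at crop (284,60), (600,62) and (697,60), are the ones meant. The purple bars at (270,170), (478,132) and (135,268) are not. Next is the lid, so I'll work out the approach to the knob.

```bash
python3 - <<'E'
from h import *
to((.4005,.304,.15,217.8),(.4005,.304,.082,217.8))
E
```

```text
t 1.85 pos [0.1692 0.5233 0.2313] head 162.1 q [ 60.  22.  74.  -0.  84. -12.] w 0.0854
   [-28.75 -13.75   8.13] turn -55.7
   [-28.75 -13.75  14.93] turn -55.7
```

Emit:
{"api": "move_arm", "payload": {"series": "-5 -2.5 0 -10 1; -10 -5 2 -20 1; -15 -7.5 4 -30 1; -20 -10 6 -40 1; -25 -12.5 8.1 -50 1; -28.75 -13.75 8.1 -55.7 1; -28.75 -13.75 11.5 -55.7 1; -28.75 -13.75 14.9 -55.7 1", "force": 40}}

```text
time_s: 2.85
position: [0.4012, 0.3035, 0.0816]
tool_rot: [[-0.791, -0.611, 0.001], [-0.611, 0.791, 0.0], [-0.001, -0.0, -1.0]]
ft_force: [0.7, 0.7, -0.3]
grip_width: 0.0853
gripper_force: 0.0
```

Emit:
{"api": "move_arm", "payload": {"series": "0 0 0 0 1; 0 0 0 0 -1; 0 0 0 0 -1; 0 0 0 0 -1; 0 0 0 0 -1; 0 0 0 0 -1"}}

```text
time_s: 3.6
position: [0.3998, 0.3054, 0.0834]
tool_rot: [[-0.79, -0.612, -0.0], [-0.612, 0.79, 0.003], [-0.002, 0.003, -1.0]]
ft_force: [-6.7, 6.9, 7.7]
grip_width: 0.0266
gripper_force: 38.9
```

```bash
python3 - <<'E'
from h import *
to((.4005,.304,.082,217.8))
s=observe();print(s['ft_force'],s['gripper_force'])
im=optics.get_image('scene')
cv2.imwrite('pics/knob.png',cv2.resize(im['pixels'][80:200,270:430],None,fx=4,fy=4,interpolation=cv2.INTER_CUBIC))
# arc
hx=np.array([.495,.378]);c=np.array([np.cos(np.radians(37.8)),np.sin(np.radians(37.8))])
R=np.array(s['tool_rot']); p0=None
for th in [0,10,20,30,40,50,60,70,80,90,100,105,108]:
    a=np.radians(th); x=-.12*np.cos(a)+.043*np.sin(a); z=.06+.12*np.sin(a)+.043*np.cos(a)
    P=np.r_[hx+x*c,z]; 
    if p0 is None:p0=P
    print(th,((P-p0)@R*100).round(2), 'r',np.hypot(*P[:2]).round(3),z.round(3))
E
```

```text
t 3.6 pos [0.3998 0.3054 0.0834] head 217.8 q [  24.   27.   94.    0.   59. -104.] w 0.0266
   [ 0.03 -0.16  0.14] turn -0.0
[-6.66310903  6.87358036  7.67323057] 38.945734798908234
0 [0. 0. 0.] r 0.503 0.103
10 [-0.93  0.01 -2.02] r 0.512 0.123
20 [-2.2   0.01 -3.84] r 0.525 0.141
30 [-3.77  0.02 -5.42] r 0.54 0.157
40 [-5.58  0.02 -6.7 ] r 0.559 0.17
50 [-7.59  0.02 -7.64] r 0.579 0.18
60 [-9.74  0.03 -8.22] r 0.6 0.185
70 [-11.95   0.03  -8.43] r 0.622 0.187
80 [-14.17   0.03  -8.24] r 0.644 0.186
90 [-16.31   0.03  -7.67] r 0.666 0.18
100 [-18.33   0.03  -6.74] r 0.686 0.171
105 [-19.27   0.03  -6.14] r 0.695 0.165
108 [-19.81   0.03  -5.75] r 0.701 0.161
```

View pics/knob.png

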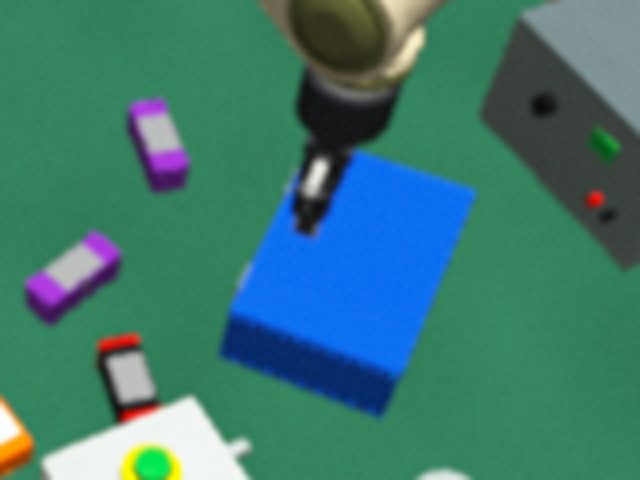

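The fingers are closed on the knob at crop (310,200). I'll swing the lid along its arc.

Emit:
{"api": "move_arm", "payload": {"series": "-0.4 0.2 -1 0 -1; -0.93 0.2 -2 0 -1; -1.5 0.2 -2.95 0 -1; -2.2 0.2 -3.85 0 -1; -2.95 0.2 -4.7 0 -1; -3.77 0.2 -5.4 0 -1; -4.65 0.2 -6.1 0 -1; -5.58 0.2 -6.7 0 -1"}}

```text
time_s: 4.65
position: [0.444, 0.3392, 0.1502]
tool_rot: [[-0.791, -0.612, 0.001], [-0.612, 0.791, -0.002], [0.001, -0.002, -1.0]]
ft_force: [1.9, -6.5, -1.4]
grip_width: 0.0266
gripper_force: 39.8
```

```bash
python3 - <<'E'
from h import *
to()
s=observe();print(s['ft_force'],s['gripper_force'])
im=optics.get_image('scene')
cv2.imwrite('pics/lid40.png',cv2.resize(im['pixels'][80:200,270:430],None,fx=4,fy=4,interpolation=cv2.INTER_CUBIC))
E
```

```text
t 4.65 pos [0.444  0.3392 0.1502] head 217.8 q [  25.   27.   80.   -0.   73. -102.] w 0.0266
[ 1.89737504 -6.52888478 -1.36338759] 39.81643186882138
```

View pics/lid40.png

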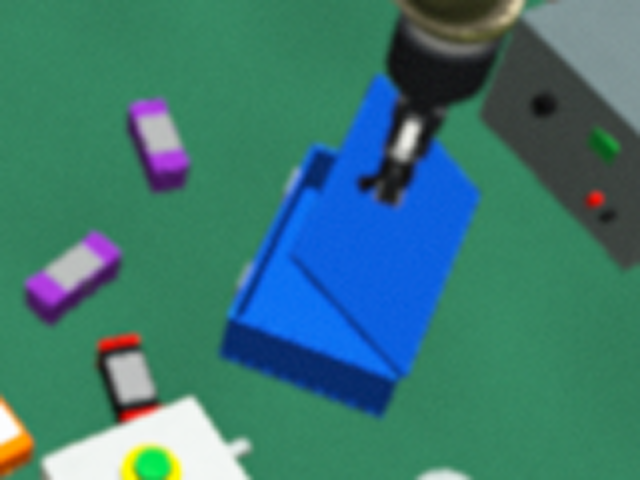

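The lid follows, with its edge now at crop (375,75) to (295,255). I'll carry on to about 80°, then to 106°.

Emit:
{"api": "move_arm", "payload": {"series": "-1 0 -0.5 0 -1; -2 0 -0.95 0 -1; -3.05 0 -1.27 0 -1; -4.15 0 -1.5 0 -1; -5.25 0 -1.67 0 -1; -6.37 0 -1.73 0 -1; -7.5 0 -1.67 0 -1; -8.6 0 -1.54 0 -1"}}

```text
time_s: 5.7
position: [0.5131, 0.3915, 0.166]
tool_rot: [[-0.791, -0.612, 0.003], [-0.612, 0.791, -0.002], [-0.002, -0.003, -1.0]]
ft_force: [4.7, -9.7, 1.4]
grip_width: 0.026
gripper_force: 40.5
```

Emit:
{"api": "move_arm", "payload": {"series": "-1.1 0 0.25 0 -1; -2.15 0 0.57 0 -1; -3.15 0 1 0 -1; -4.15 0 1.5 0 -1; -4.65 0 1.8 0 -1; -5.1 0 2.1 0 -1; -5.1 0 2.1 0 -1"}}

```text
time_s: 6.58
position: [0.5542, 0.4226, 0.1452]
tool_rot: [[-0.791, -0.611, 0.005], [-0.611, 0.791, -0.001], [-0.004, -0.004, -1.0]]
ft_force: [6.9, -8.4, 4.0]
grip_width: 0.0264
gripper_force: 40.9
```

```bash
python3 - <<'E'
from h import *
to()
s=observe();print(s['ft_force'],s['gripper_force'])
im=optics.get_image('scene')
cv2.imwrite('pics/lid106.png',cv2.resize(im['pixels'][60:200,270:450],None,fx=4,fy=4,interpolation=cv2.INTER_CUBIC))
E
```

```text
t 6.58 pos [0.5542 0.4226 0.1452] head 217.7 q [  28.   40.   55.   -0.   84. -100.] w 0.0264
[ 6.92139601 -8.41077714  3.98148473] 40.936976177774795
```

View pics/lid106.png

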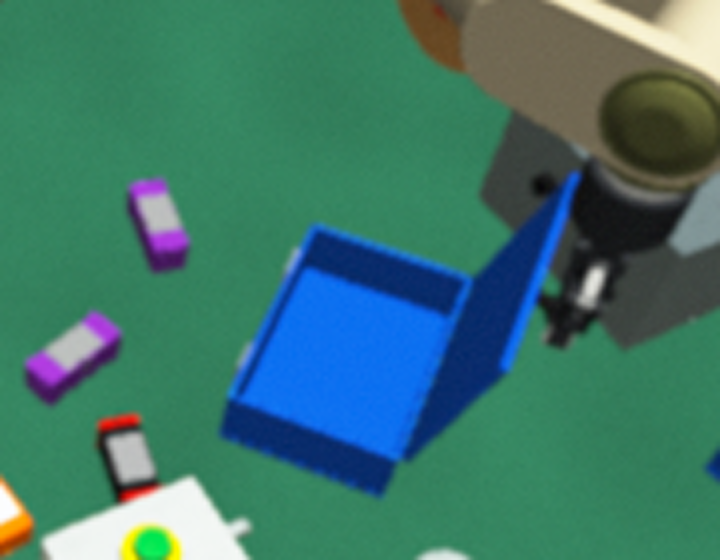

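The lid stands at about 106° with the fingers still on the knob. I'll release and lift straight up.

Emit:
{"api": "move_arm", "payload": {"series": "0 0 0 0 0.6; 0 0 0 0 1; 0 0 0 0 1; 0 0 -3 0 1; 0 0 -6 0 1; 0 0 -9 0 1; 0 0 -12 0 1; 0 0 -12 0 1"}}

```text
time_s: 7.62
position: [0.552, 0.4243, 0.2663]
tool_rot: [[-0.79, -0.613, 0.004], [-0.613, 0.79, 0.003], [-0.005, -0.001, -1.0]]
ft_force: [-0.6, 0.8, -0.4]
grip_width: 0.0855
gripper_force: 0.0
```

```bash
python3 - <<'E'
from h import *
im=optics.get_image('scene')
print([ (d['score'],np.round(d['point'],3)) for d in spotter.mark_of('case_lid_handle','scene')], [ (d['score'],np.round(d['point'],3)) for d in spotter.mark_of('case_lid_hinge','scene')])
t=109;a=np.radians(t);x=-.12*np.cos(a)+.043*np.sin(a);print('expected',.495+.79*x,.378+.613*x,.06+.12*np.sin(a)+.043*np.cos(a))
for d in spotter.mark_of('holder1','scene'): print(d['score'],np.round(d['point'],3))
to((.45,.106,.25,167),(.4455,.1065,.09,165),(.4455,.1065,.010,165))
E
```

```text
[(0.96, array([0.559, 0.425, 0.163])), (0.52, array([ 0.387, -0.533,  0.003])), (0.18, array([0.599, 0.034, 0.006]))] [(0.96, array([0.493, 0.377, 0.06 ])), (0.44, array([0.447, 0.106, 0.02 ]))]
expected 0.5579831270556472 0.4268717175760908 0.15946279843026026
0.86 [0.32  0.121 0.021]
0.76 [ 0.443 -0.357  0.022]
0.71 [0.448 0.104 0.019]
0.71 [ 0.36  -0.11   0.021]
0.63 [0.213 0.267 0.016]
t 7.83 pos [0.5513 0.4236 0.2621] head 217.8 q [  28.   37.   43.    0.  100. -100.] w 0.0851
   [ 27.46 -18.9    1.27] turn 50.8
   [ 27.74 -18.59  17.27] turn 52.8
   [ 27.72 -18.59  25.27] turn 52.8
```

The lid reads as fully open: the knob is within 4 mm of where it should be at 1.9 rad. First holder A at (0.447, 0.106).

Emit:
{"api": "move_arm", "payload": {"series": "5 -3.4 0 9 1; 10 -6.8 0 18 1; 15 -10.2 0 27 1; 20 -13.6 0 36 1; 25 -17 0 45 1; 27.7 -18.6 0 52.5 1; 27.7 -18.6 6 52.5 1; 27.7 -18.6 12 52.5 1", "force": 40}}

```text
time_s: 8.82
position: [0.4462, 0.1066, 0.1421]
tool_rot: [[-0.967, 0.255, 0.001], [0.255, 0.967, 0.0], [-0.001, 0.0, -1.0]]
ft_force: [1.7, 0.0, -1.0]
grip_width: 0.0854
gripper_force: 0.0
```

```bash
python3 - <<'E'
from h import *
to((.446,.1055,.06,165),(.446,.1055,.004,165))
E
```

```text
t 8.82 pos [0.4462 0.1066 0.1421] head 165.2 q [ -1.  18.  97.   0.  65. -77.] w 0.0854
   [-0.   -0.11  8.21] turn 0.2
   [ 0.   -0.11 13.81] turn 0.2
```

Emit:
{"api": "move_arm", "payload": {"series": "0 -0.1 5 0 1; 0 -0.1 9 0 1; 0 -0.1 12 0 1; 0 -0.1 13.8 0 1; 0 -0.1 13.8 0 -1; 0 -0.1 13.8 0 -1; 0 -0.1 13.8 0 -1; 0 -0.1 13.8 0 -1"}}

```text
time_s: 9.82
position: [0.4468, 0.1061, 0.0066]
tool_rot: [[-0.967, 0.254, 0.002], [0.254, 0.967, -0.0], [-0.002, 0.0, -1.0]]
ft_force: [-1.0, 0.5, 6.8]
grip_width: 0.0331
gripper_force: 40.6
```

Emit:
{"api": "move_arm", "payload": {"series": "0 0 -1 0 -1; 0 0 -4 0 -1; 0 0 -8 0 -1; 0 0 -12 0 -1; 0 0 -12 0 -1"}}

```text
time_s: 10.45
position: [0.4475, 0.1061, 0.1285]
tool_rot: [[-0.967, 0.254, 0.006], [0.254, 0.967, -0.0], [-0.006, 0.001, -1.0]]
ft_force: [-0.0, 0.0, -1.6]
grip_width: 0.0333
gripper_force: 40.3
```

```bash
python3 - <<'E'
from h import *
# carrier frame -> world; slots along y at +60,0,-60
C=np.array([.594,-.2375]);a=np.radians(-1.1);ex=np.array([np.cos(a),np.sin(a)]);ey=np.array([-np.sin(a),np.cos(a)])
for k in (.06,0,-.06): print(k,(C+k*ey).round(4))
P=C+.06*ey
to((*P,.13,178.9),(*P,.05,178.9),(*P,.010,178.9))
print(observe()['gripper_force'],[ (round(d['score'],2),np.round(d['point'],3)) for d in spotter.mark_of('carrier','scene')+spotter.mark_of('carrier','top')])
E
```

```text
0.06 [ 0.5952 -0.1775]
0 [ 0.594  -0.2375]
-0.06 [ 0.5928 -0.2975]
t 10.45 pos [0.4475 0.1061 0.1285] head 165.3 q [ -1.  19.  98.  -0.  63. -77.] w 0.0333
   [-21.49 -23.68  -0.05] turn -13.6
   [-21.44 -23.69   7.95] turn -13.6
   [-21.42 -23.69  11.95] turn -13.6
40.27747571468353 [(0.85, array([ 0.594, -0.236,  0.   ])), (0.72, array([ 0.596, -0.234, -0.001])), (0.36, array([ 0.697,  0.216, -0.001]))]
```

The holder is held at 33 mm. I'll carry it around the head, y first and then x, to the +60 mm slot.

Emit:
{"api": "move_arm", "payload": {"series": "-1.7 -6 0 0 -1; -3.4 -12 0 -3 -1; -5 -18 0 -6 -1; -6.7 -24 0 -10 -1; -12 -24 0 -13.5 -1; -17 -23.7 0 -13.5 -1; -21.4 -23.7 0 -13.5 -1; -21.4 -23.7 5 -13.5 -1"}}

```text
time_s: 11.55
position: [0.5967, -0.1791, 0.0759]
tool_rot: [[-1.0, 0.021, 0.006], [0.021, 1.0, -0.003], [-0.006, -0.003, -1.0]]
ft_force: [0.0, 0.2, -2.8]
grip_width: 0.0332
gripper_force: 40.6
```

```bash
python3 - <<'E'
from h import *
P=(.5952,-.1775)
to((*P,.04,178.9),(*P,.012,178.9));print(observe()['gripper_force'])
E
```

```text
t 11.55 pos [ 0.5967 -0.1791  0.0759] head 178.8 q [ -28.   37.   75.    0.   68. -116.] w 0.0332
   [0.18 0.17 3.59] turn -0.1
   [0.2  0.18 6.39] turn -0.1
40.57488977909088
```

Emit:
{"api": "move_arm", "payload": {"series": "0 0.1 3 0 -1; 0 0.1 5 0 -1; 0 0.1 6.2 0 -1; 0 0.1 6.4 0 -1; 0 0.1 6.4 0 0.05; 0 0.1 6.4 0 0.05; 0 0.1 4 0 0.05; 0 0.1 -3 0 0.05"}}

```text
time_s: 12.55
position: [0.592, -0.1761, 0.0972]
tool_rot: [[-1.0, 0.021, -0.005], [0.021, 1.0, 0.003], [0.005, 0.002, -1.0]]
ft_force: [1.3, -0.3, 0.2]
grip_width: 0.045
gripper_force: 0.0
```

```bash
python3 - <<'E'
from h import *
im=optics.get_image('top');
for c in('scene','top'):
    print(c,[(round(d['score'],2),np.round(d['point'],3).tolist()) for d in spotter.mark_of('holder1',c)])
for d in spotter.cut_out('holder1','top'): print(rect(im,d['pixels'],.03))
to((.441,-.2465,.08,174),(.441,-.2465,.004,174))
E
```

```text
scene [(0.86, [0.32, 0.121, 0.021]), (0.76, [0.443, -0.357, 0.022]), (0.71, [0.448, 0.104, 0.019]), (0.71, [0.36, -0.11, 0.021]), (0.63, [0.213, 0.267, 0.016])]
top [(0.86, [0.437, -0.247, 0.017]), (0.74, [0.442, -0.357, 0.017]), (0.68, [0.218, 0.264, 0.022]), (0.49, [0.323, 0.121, 0.019])]
(array([ 0.4394, -0.2472]), array([37., 92.]), -6.6)
(array([0.2157, 0.2689]), array([38., 91.]), -13.4)
(array([0.3173, 0.0931]), array([21., 21.]), 44.8)
(array([ 0.724, -0.095]), array([543., 409.]), 88.5)
(array([ 0.4383, -0.3547]), array([88., 37.]), 9.6)
t 12.75 pos [ 0.5936 -0.1768  0.0997] head 178.8 q [ -28.   35.   74.   -0.   71. -116.] w 0.0451
   [15.11 -7.29  1.94] turn 4.8
   [15.13 -7.28  9.54] turn 4.8
```

Emit:
{"api": "move_arm", "payload": {"series": "5 -2.4 -1 1.5 0.3; 10 -4.8 -1 3 0.8; 15.1 -7.3 0 4.8 1; 15.1 -7.3 3 4.8 1; 15.1 -7.3 6.5 4.8 1; 15.1 -7.3 9.5 4.8 1; 15.1 -7.3 9.5 4.8 -1; 15.1 -7.3 9.5 4.8 -1"}}

```text
time_s: 13.75
position: [0.4408, -0.2465, 0.0037]
tool_rot: [[-0.994, 0.105, 0.0], [0.105, 0.994, -0.0], [-0.0, -0.0, -1.0]]
ft_force: [0.1, -0.4, 0.4]
grip_width: 0.0515
gripper_force: 0.0
```

Emit:
{"api": "move_arm", "payload": {"series": "0 0 0 0 -1; 0 0 0 0 -1; 0 0 -1 0 -1; 0 0 -4 0 -1; 0 0 -7 0 -1; 0 0 -10 0 -1; 0 0 -10 0 -1"}}

```text
time_s: 14.62
position: [0.4413, -0.2468, 0.1054]
tool_rot: [[-0.994, 0.105, 0.003], [0.105, 0.994, -0.003], [-0.004, -0.003, -1.0]]
ft_force: [0.5, 0.0, -2.5]
grip_width: 0.0334
gripper_force: 40.3
```

```bash
python3 - <<'E'
from h import *
P=(.594,-.2375)
to((*P,.12,178.9),(*P,.012,178.9));print(observe()['gripper_force'])
E
```

```text
t 14.62 pos [ 0.4413 -0.2468  0.1054] head 174.0 q [ -43.   25.   93.    0.   62. -127.] w 0.0334
   [-15.1    2.52  -1.42] turn -4.9
   [-15.06   2.55   9.38] turn -4.9
40.26064574718475
```

Emit:
{"api": "move_arm", "payload": {"series": "-5 0.8 -0.5 -2 -1; -10 1.7 -0.5 -4 -1; -15 2.5 0 -4.9 -1; -15.05 2.55 4 -4.9 -1; -15.05 2.55 7 -4.9 -1; -15.05 2.55 9 -4.9 -1; -15.05 2.55 9.3 -4.9 -1; -15.05 2.55 9.3 -4.9 -1"}}

```text
time_s: 15.62
position: [0.5925, -0.2365, 0.0094]
tool_rot: [[-1.0, 0.02, -0.001], [0.02, 1.0, 0.001], [0.001, 0.001, -1.0]]
ft_force: [0.1, -0.9, -1.2]
grip_width: 0.0329
gripper_force: 40.6
```

```bash
python3 - <<'E'
from h import *
to((.5935,-.2375,.011,178.9));s=observe();print(s['gripper_force'],s['ft_force'])
E
```

```text
t 15.62 pos [ 0.5925 -0.2365  0.0094] head 178.9 q [ -32.   43.   75.    0.   62. -121.] w 0.0329
   [-0.1  -0.1  -0.16] turn -0.0
40.618096590042114 [ 0.08622983 -0.92245919 -1.23492016]
```

Emit:
{"api": "move_arm", "payload": {"series": "0 0 0.15 0 -1; 0 0 0.15 0 0.05; 0 0 0.15 0 0.05; 0 0 -2 0 0.05; 0 0 -7 0 0.1; 0 0 -9 0 0.3"}}

```text
time_s: 16.38
position: [0.5938, -0.2373, 0.1034]
tool_rot: [[-1.0, 0.02, 0.004], [0.02, 1.0, -0.002], [-0.004, -0.002, -1.0]]
ft_force: [1.1, -0.5, -0.4]
grip_width: 0.0554
gripper_force: 0.0
```

```bash
python3 - <<'E'
from h import *
im=optics.get_image('top');
print([(round(d['score'],2),np.round(d['point'],3).tolist()) for d in spotter.mark_of('holder1','top')])
for d in spotter.cut_out('holder1','top'): print(rect(im,d['pixels'],.03))
to((.4405,-.356,.1,189.6),(.4405,-.356,.004,189.6))
E
```

```text
[(0.66, [0.216, 0.266, 0.02]), (0.55, [0.443, -0.354, 0.016])]
(array([0.2156, 0.2685]), array([40., 94.]), -13.4)
(array([ 0.4392, -0.355 ]), array([92., 41.]), 10.2)
t 16.52 pos [ 0.5932 -0.2369  0.101 ] head 178.9 q [ -32.   37.   70.    0.   73. -121.] w 0.0556
   [ 15.04 -12.2    0.08] turn -10.7
   [ 15.05 -12.19   9.68] turn -10.7
```

Emit:
{"api": "move_arm", "payload": {"series": "5 -4 -0.5 -3.5 0.8; 10 -8 -0.5 -7 1; 15 -12.2 0 -10.7 1; 15 -12.2 4 -10.7 1; 15 -12.2 7.5 -10.7 1; 15 -12.2 9.7 -10.7 1; 15 -12.2 9.7 -10.7 -1; 15 -12.2 9.7 -10.7 -1"}}

```text
time_s: 17.52
position: [0.4408, -0.3559, 0.0035]
tool_rot: [[-0.986, -0.166, 0.0], [-0.166, 0.986, -0.0], [-0.0, -0.0, -1.0]]
ft_force: [0.4, -0.4, -0.1]
grip_width: 0.0518
gripper_force: 0.0
```

Emit:
{"api": "move_arm", "payload": {"series": "0 0 0 0 -1; 0 0 0 0 -1; 0 0 -1 0 -1; 0 0 -4 0 -1; 0 0 -7 0 -1; 0 0 -10 0 -1; 0 0 -10 0 -1"}}

```text
time_s: 18.4
position: [0.4412, -0.3564, 0.1055]
tool_rot: [[-0.986, -0.166, 0.003], [-0.166, 0.986, -0.004], [-0.002, -0.004, -1.0]]
ft_force: [1.2, -0.4, -2.0]
grip_width: 0.0335
gripper_force: 40.5
```

```bash
python3 - <<'E'
from h import *
P=(.593,-.2975)
to((*P,.1,178.9),(*P,.010,178.9));print(observe()['gripper_force'])
E
```

```text
t 18.4 pos [ 0.4412 -0.3564  0.1055] head 189.6 q [ -51.   30.   83.   -0.   67. -150.] w 0.0335
   [-15.95   3.29   0.57] turn 10.7
   [-15.93   3.32   9.57] turn 10.7
40.510130524635315
```

Emit:
{"api": "move_arm", "payload": {"series": "-5 1 -0.5 4 -1; -10 2 -0.5 7.5 -1; -15.9 3.3 0 10.7 -1; -15.9 3.3 4 10.7 -1; -15.9 3.3 7 10.7 -1; -15.9 3.3 9.2 10.7 -1; -15.9 3.3 9.6 10.7 -1; -15.9 3.3 9.6 10.7 -1"}}

```text
time_s: 19.4
position: [0.5912, -0.2959, 0.0069]
tool_rot: [[-1.0, 0.019, -0.002], [0.019, 1.0, 0.002], [0.002, 0.002, -1.0]]
ft_force: [-2.4, 3.6, 6.0]
grip_width: 0.0337
gripper_force: 43.3
```

```bash
python3 - <<'E'
from h import *
to((.593,-.2975,.0085,178.9));s=observe();print(s['gripper_force'],s['ft_force'])
E
```

```text
t 19.4 pos [ 0.5912 -0.2959  0.0069] head 178.9 q [ -37.   45.   71.    0.   64. -126.] w 0.0337
   [-0.19 -0.15 -0.16] turn -0.0
43.26393127441406 [-2.37395673  3.59652932  6.02638958]
```

Emit:
{"api": "move_arm", "payload": {"series": "0 0 -0.1 0 0.05; 0 0 -0.1 0 0.05; 0 0 -2 0 0.05; 0 0 -7 0 0.05; 4 -3 -10 0 0.5; 9 -7 -10 0 0.5; 9 -7 -10 0 0.5"}}

```text
time_s: 20.27
position: [0.4981, -0.3677, 0.1091]
tool_rot: [[-1.0, 0.024, 0.001], [0.024, 1.0, -0.002], [-0.001, -0.002, -1.0]]
ft_force: [0.8, 0.4, 0.1]
grip_width: 0.0637
gripper_force: 0.0
```

```bash
python3 - <<'E'
from h import *
im=optics.get_image('top')
cv2.imwrite('pics/loaded.png',cv2.resize(im['pixels'][120:210,190:380],None,fx=4,fy=4,interpolation=cv2.INTER_CUBIC))
print([(round(d['score'],2),np.round(d['point'],3).tolist()) for d in spotter.mark_of('holder1','top')+spotter.mark_of('carrier','top')])
im2=optics.get_image('scene')
print([(round(d['score'],2),np.round(d['point'],3).tolist()) for d in spotter.mark_of('holder1','scene')+spotter.mark_of('carrier','scene')])
hsv=cv2.cvtColor(im['pixels'],cv2.COLOR_BGR2HSV);o=cv2.inRange(hsv,(8,150,150),(20,255,255));n,l,st,c=cv2.connectedComponentsWithStats(o)
for i in range(1,n):
    if st[i,4]>10: print('or',c[i],rect(im,l==i,.06))
to((.5905,-.3825,.15,178.9),(.5905,-.3825,.026,178.9))
E
```

```text
[(0.87, [0.216, 0.265, 0.023]), (0.82, [0.595, -0.296, 0.019]), (0.71, [0.594, -0.176, 0.02]), (0.63, [0.59, -0.236, 0.019]), (0.6, [0.322, 0.12, 0.016]), (0.87, [0.596, -0.236, 0.001])]
[(0.8, [0.361, -0.112, 0.019]), (0.79, [0.591, -0.296, 0.025]), (0.76, [0.214, 0.27, 0.015]), (0.75, [0.591, -0.238, 0.02]), (0.57, [0.594, -0.177, 0.026]), (0.52, [0.32, 0.12, 0.023]), (0.75, [0.593, -0.239, 0.002]), (0.63, [0.561, 0.424, 0.162])]
t 20.57 pos [ 0.5014 -0.3643  0.1073] head 179.0 q [ -47.   35.   73.    0.   72. -136.] w 0.0639
   [-8.94 -1.66 -4.27] turn 0.1
   [-8.94 -1.66  8.13] turn 0.1
```

View pics/loaded.png

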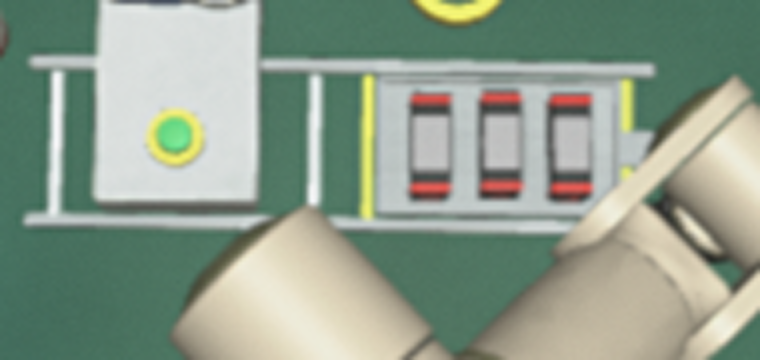

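All three holders lie in the carrier, at crop (430,145), (500,145) and (570,145). The carrier still stands between the yellow bars. Next, the post.

Emit:
{"api": "move_arm", "payload": {"series": "-3 -0.5 -4 0 0.3; -9 -1.7 -4 0 0.3; -9 -1.7 -1 0 0.3; -9 -1.7 3 0 0.3; -9 -1.7 6 0 0.3; -9 -1.7 8 0 0.3; -9 -1.7 8 0 -1; -9 -1.7 8 0 -1", "force": 40}}

```text
time_s: 21.58
position: [0.5909, -0.3832, 0.0281]
tool_rot: [[-1.0, 0.019, 0.001], [0.019, 1.0, 0.0], [-0.001, 0.0, -1.0]]
ft_force: [2.7, 10.7, 5.2]
grip_width: 0.02
gripper_force: 8.5
```

Emit:
{"api": "move_arm", "payload": {"series": "0 0 0 0 -1; 0 0 0 0 -1; 0 0 0 0 -1"}}

```text
time_s: 21.95
position: [0.5909, -0.3833, 0.0283]
tool_rot: [[-1.0, 0.019, 0.002], [0.019, 1.0, -0.0], [-0.002, -0.0, -1.0]]
ft_force: [2.3, 4.7, 1.0]
grip_width: 0.0193
gripper_force: 40.7
```

```bash
python3 - <<'E'
from h import *
to((.5905+.0052,-.3825+.27,.0262,178.9));s=observe();print(s['gripper_force'],s['ft_force'])
E
```

```text
t 21.95 pos [ 0.5909 -0.3833  0.0283] head 178.9 q [ -43.   47.   61.    0.   71. -132.] w 0.0193
   [ 0.05 27.08  0.2 ] turn -0.0
40.69840371608734 [2.32018897 4.72045319 1.01905821]
```

Emit:
{"api": "move_arm", "payload": {"series": "0 1 0 0 -1; 0 3 0 0 -1; 0 5 0 0 -1; 0 7 0 0 -1; 0 9 0 0 -1; 0 11 0 0 -1; 0 13 0 0 -1; 0 15 0 0 -1"}}

```text
time_s: 22.95
position: [0.5934, -0.2352, 0.0282]
tool_rot: [[-1.0, 0.02, 0.002], [0.02, 1.0, -0.004], [-0.002, -0.004, -1.0]]
ft_force: [-0.5, -7.4, 0.4]
grip_width: 0.0194
gripper_force: 40.5
```

Emit:
{"api": "move_arm", "payload": {"series": "0 2 0 0 -1; 0 4 0 0 -1; 0 6 0 0 -1; 0 8 0 0 -1; 0 10 0 0 -1; 0 11.5 0 0 -1; 0 12.1 0 0 -1; 0 12.1 0 0 -1"}}

```text
time_s: 23.95
position: [0.596, -0.1133, 0.0282]
tool_rot: [[-1.0, 0.019, 0.002], [0.019, 1.0, -0.001], [-0.002, -0.001, -1.0]]
ft_force: [1.0, -0.5, 4.1]
grip_width: 0.0197
gripper_force: 41.2
```

```bash
python3 - <<'E'
from h import *
to((.5957,-.1132,.0262,178.9));s=observe();print(s['gripper_force'],s['ft_force'])
im=optics.get_image('top');im2=optics.get_image('scene')
cv2.imwrite('pics/head.png',np.hstack([cv2.resize(im['pixels'][120:210,190:330],None,fx=2.8,fy=2.8,interpolation=cv2.INTER_CUBIC),cv2.resize(im2['pixels'][170:260,220:360],None,fx=2.8,fy=2.8,interpolation=cv2.INTER_CUBIC)]))
print([(round(d['score'],2),np.round(d['point'],3).tolist()) for d in spotter.mark_of('carrier','top')+spotter.mark_of('carrier','scene')])
E
```

```text
t 23.95 pos [ 0.596  -0.1133  0.0282] head 178.9 q [ -22.   39.   80.   -0.   61. -111.] w 0.0197
   [0.03 0.01 0.2 ] turn -0.0
41.20763897895813 [ 0.96518631 -0.48990235  4.13026494]
[]
```

View pics/head.png

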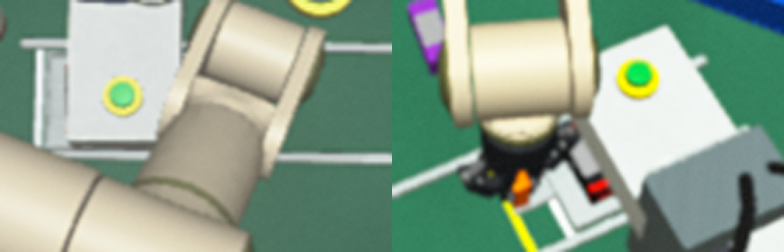

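The carrier's far end sits just inside the left white bar at (45,100), and the near end is just inside the other bar. I'll release, rise and go over the button.

Emit:
{"api": "move_arm", "payload": {"series": "0 0 0 0 0.2; 0 0 0 0 0.2; 0 0 -3 0 0.2; 0 0 -8 0 0.2; 0 0 -14 0 0; 0 0 -18 0 -1; 0 0 -18 0 -1; 0 0 -18 0 -1"}}

```text
time_s: 25.15
position: [0.595, -0.1127, 0.206]
tool_rot: [[-1.0, 0.02, -0.002], [0.02, 1.0, 0.001], [0.002, 0.001, -1.0]]
ft_force: [-0.1, 0.3, -1.4]
grip_width: 0.0002
gripper_force: 0.0
```

```bash
python3 - <<'E'
from h import *
im=optics.get_image('top');im2=optics.get_image('scene')
print([(round(d['score'],2),np.round(d['point'],3).tolist()) for d in spotter.mark_of('start_top','top')+spotter.mark_of('start_top','scene')+spotter.mark_of('carrier','top')+spotter.mark_of('carrier','scene')])
hsv=cv2.cvtColor(im['pixels'],cv2.COLOR_BGR2HSV);o=cv2.inRange(hsv,(50,150,150),(75,255,255));n,l,st,c=cv2.connectedComponentsWithStats(o)
for i in range(1,n):
    if st[i,4]>10: print('gr',c[i],rect(im,l==i,.15))
# tray end edges vs white bars
hl=im['pixels'][148:165,190:330].astype(int).mean(0).mean(1);print(hl[5:20].round(0),hl[65:95].round(0))
to((.5805,.0355,.19,178.9),(.5805,.0355,.152,178.9))
E
```

```text
[(0.59, [0.582, 0.036, 0.148]), (0.21, [0.437, 0.333, 0.001]), (0.57, [0.581, 0.033, 0.147])]
[ 96.  97.  97.  97.  96.  93. 104. 164. 231. 233. 183. 166. 174. 187.
 195.] [169. 177. 183. 188. 192. 195. 198. 200. 201. 203. 204. 204. 206. 209.
 208. 201. 194. 189. 185. 182. 180. 183. 187. 187. 186. 189. 195. 197.
 177. 153.]
t 25.45 pos [ 0.5954 -0.1128  0.2064] head 178.9 q [ -22.   29.   67.   -0.   84. -111.] w 0.0003
   [ 1.78 14.8   1.65] turn -0.0
   [ 1.77 14.8   5.45] turn -0.0
```

Emit:
{"api": "move_arm", "payload": {"series": "0.5 5 0 0 -1; 1.2 10 0 0 -1; 1.7 14.8 0 0 -1; 1.7 14.8 2 0 -1; 1.7 14.8 4.5 0 -1; 1.7 14.8 5.2 0 -1; 1.7 14.8 5.4 0 -1; 1.7 14.8 5.4 0 -1"}}

```text
time_s: 26.45
position: [0.5818, 0.0352, 0.1539]
tool_rot: [[-1.0, 0.02, 0.001], [0.02, 1.0, -0.0], [-0.001, -0.0, -1.0]]
ft_force: [-0.1, -0.5, 0.5]
grip_width: -0.0
gripper_force: 0.0
```

Emit:
{"api": "move_arm", "payload": {"series": "0 0 0.2 0 -1; 0 0 0.4 0 -1; 0 0 0.6 0 -1; 0 0 0.6 0 -1"}}

```text
time_s: 26.95
position: [0.5816, 0.0354, 0.1474]
tool_rot: [[-1.0, 0.02, 0.001], [0.02, 1.0, -0.0], [-0.001, -0.0, -1.0]]
ft_force: [-0.1, -1.0, 3.4]
grip_width: 0.0001
gripper_force: 1.4
```

Emit:
{"api": "move_arm", "payload": {"series": "0 0 0.2 0 -1; 0 0 0.4 0 -1; 0 0 0.4 0 -1"}}

```text
time_s: 27.32
position: [0.5816, 0.0354, 0.144]
tool_rot: [[-1.0, 0.02, 0.001], [0.02, 1.0, -0.0], [-0.001, -0.0, -1.0]]
ft_force: [-2.1, -1.0, 9.2]
grip_width: -0.0001
gripper_force: 4.5
```

Emit:
{"api": "move_arm", "payload": {"series": "0 0 0.2 0 -1; 0 0 0.3 0 -1; 0 0 0.3 0 -1"}}

```text
time_s: 27.7
position: [0.5818, 0.0354, 0.1436]
tool_rot: [[-1.0, 0.019, 0.004], [0.019, 1.0, -0.001], [-0.004, -0.001, -1.0]]
ft_force: [-9.2, -0.9, 28.7]
grip_width: -0.0004
gripper_force: 13.8
```

The button is on its hard stop: 29 N with no further travel. I'll rise and return to the post.

Emit:
{"api": "move_arm", "payload": {"series": "0 0 0 0 -1; 0 0 -3 0 -1; 0 0 -6.5 0 -1; 0 -5 -6.5 0 -0.5; -0.8 -10 -6.5 0 0.2; -1.4 -14.8 -6.5 0 0.2; -1.4 -14.8 -6.5 0 0.2"}}

```text
time_s: 28.58
position: [0.5924, -0.1157, 0.2041]
tool_rot: [[-1.0, 0.024, -0.001], [0.024, 1.0, 0.0], [0.001, 0.0, -1.0]]
ft_force: [-0.4, 0.4, -0.9]
grip_width: 0.051
gripper_force: 0.0
```

```bash
python3 - <<'E'
from h import *
to((.596,-.1133,.15,178.9),(.596,-.1133,.0282,178.9))
E
```

```text
t 28.57 pos [ 0.5924 -0.1157  0.2041] head 178.6 q [ -22.   28.   68.   -0.   84. -111.] w 0.051
   [-0.37  0.25  5.41] turn -0.3
   [-0.38  0.25 17.59] turn -0.3
```

Emit:
{"api": "move_arm", "payload": {"series": "-0.1 0 0 0 0.2; -0.1 0 5 0 0.2; -0.1 0 10 0 0.2; -0.1 0 14 0 0.2; -0.1 0 16.5 0 0.2; -0.1 0 17.6 0 0.2; -0.1 0 17.6 0 0.2"}}

```text
time_s: 29.45
position: [0.5936, -0.1121, 0.0293]
tool_rot: [[-1.0, 0.019, -0.0], [0.019, 1.0, 0.0], [0.0, 0.0, -1.0]]
ft_force: [-0.1, 0.1, 0.4]
grip_width: 0.0515
gripper_force: 0.0
```

Emit:
{"api": "move_arm", "payload": {"series": "0 0 0 0 -1; 0 0 0 0 -1; 0 0 0 0 -1; 0 0 0 0 -1"}}

```text
time_s: 29.95
position: [0.5941, -0.1132, 0.0305]
tool_rot: [[-1.0, 0.02, 0.002], [0.02, 1.0, -0.001], [-0.002, -0.001, -1.0]]
ft_force: [-1.1, -0.9, 5.6]
grip_width: 0.0194
gripper_force: 41.2
```

```bash
python3 - <<'E'
from h import *
to((.5909,-.3825,.0282,178.9));s=observe();print(s['gripper_force'],s['ft_force'])
E
```

```text
t 29.95 pos [ 0.5941 -0.1132  0.0305] head 178.9 q [ -22.   39.   80.   -0.   61. -111.] w 0.0194
   [ -0.21 -26.93   0.26] turn -0.0
41.224186420440674 [-1.12330581 -0.94686025  5.5746945 ]
```

Emit:
{"api": "move_arm", "payload": {"series": "0 -1 0 0 -1; 0 -3 0 0 -1; 0 -5 0 0 -1; 0 -7 0 0 -1; 0 -9 0 0 -1; 0 -11 0 0 -1; 0 -13 0 0 -1; 0 -15 0 0 -1"}}

```text
time_s: 30.95
position: [0.5911, -0.2609, 0.0305]
tool_rot: [[-1.0, 0.018, 0.001], [0.018, 1.0, 0.003], [-0.001, 0.003, -1.0]]
ft_force: [0.3, 12.8, 8.7]
grip_width: 0.0195
gripper_force: 41.6
```

Emit:
{"api": "move_arm", "payload": {"series": "0 -2 0 0 -1; 0 -4 0 0 -1; 0 -6 0 0 -1; 0 -8 0 0 -1; 0 -10 0 0 -1; 0 -11.5 0 0 -1; 0 -12.05 0 0 -1; 0 -12.05 0 0 -1"}}

```text
time_s: 31.95
position: [0.5888, -0.3821, 0.0305]
tool_rot: [[-1.0, 0.019, 0.001], [0.019, 1.0, 0.001], [-0.001, 0.001, -1.0]]
ft_force: [-0.5, 6.4, 7.8]
grip_width: 0.0192
gripper_force: 41.4
```

```bash
python3 - <<'E'
from h import *
to((.5909,-.3825,.0282,178.9));s=observe();print(s['gripper_force'],s['ft_force'])
im=optics.get_image('top')
print([(round(d['score'],2),np.round(d['point'],3).tolist()) for d in spotter.mark_of('carrier','top')+spotter.mark_of('holder1','top')])
E
```

```text
t 31.95 pos [ 0.5888 -0.3821  0.0305] head 178.9 q [ -43.   47.   62.    0.   71. -132.] w 0.0192
   [-0.21 -0.03  0.23] turn 0.0
41.35836124420166 [-0.45466639  6.36621739  7.78862563]
[(0.93, [0.594, -0.237, -0.001]), (0.84, [0.358, -0.115, 0.014]), (0.83, [0.594, -0.175, 0.018]), (0.75, [0.215, 0.267, 0.022]), (0.64, [0.589, -0.235, 0.02]), (0.61, [0.321, 0.121, 0.02]), (0.58, [0.593, -0.292, 0.019])]
```

The carrier is back on the yellow marks. I'll release, rise and take the holder in the -60 mm slot.

Emit:
{"api": "move_arm", "payload": {"series": "0 0 0 0 0.2; 0 0 0 0 0.2; 0 0 -3 0 0.2; 0 0 -7 0 0.2; 0 0 -10 0 0.05; 0 4 -10 0 0.05; 0 8.5 -10 0 0.05; 0 8.5 -9 0 0.05"}}

```text
time_s: 33.1
position: [0.5904, -0.2959, 0.1201]
tool_rot: [[-1.0, 0.017, 0.001], [0.017, 1.0, -0.0], [-0.001, -0.0, -1.0]]
ft_force: [1.1, -0.6, 0.3]
grip_width: 0.045
gripper_force: 0.0
```

```bash
python3 - <<'E'
from h import *
im=optics.get_image('top');im2=optics.get_image('scene')
for c in('top','scene'): print([(round(d['score'],2),np.round(d['point'],3).tolist()) for d in spotter.mark_of('holder1',c)+spotter.mark_of('carrier',c)])
to((.592,-.296,.06,178.9),(.592,-.296,.009,178.9))
E
```

```text
[(0.8, [0.593, -0.175, 0.02]), (0.74, [0.218, 0.266, 0.022]), (0.58, [0.595, -0.235, 0.002]), (0.2, [0.539, -0.499, 0.0])]
[(0.86, [0.591, -0.18, 0.023]), (0.81, [0.317, 0.122, 0.019]), (0.78, [0.592, -0.294, 0.024]), (0.76, [0.361, -0.108, 0.018]), (0.75, [0.213, 0.269, 0.019]), (0.68, [0.589, -0.239, 0.021]), (0.84, [0.594, -0.241, 0.001])]
t 33.4 pos [ 0.5898 -0.2994  0.1191] head 178.8 q [ -37.   38.   65.   -0.   77. -126.] w 0.0452
   [-0.21  0.35  5.91] turn -0.1
   [-0.21  0.35 11.01] turn -0.1
```

Emit:
{"api": "move_arm", "payload": {"series": "-0.1 0.2 0 0 0.15; -0.1 0.2 3 0 0.15; -0.1 0.2 6 0 0.15; -0.1 0.2 9 0 0.15; -0.1 0.2 11 0 0.15; -0.1 0.2 11 0 -1; -0.1 0.2 11 0 -1; -0.1 0.2 11 0 -1", "force": 50}}

```text
time_s: 34.4
position: [0.5913, -0.2966, 0.0103]
tool_rot: [[-1.0, 0.02, 0.001], [0.02, 1.0, -0.001], [-0.001, -0.001, -1.0]]
ft_force: [0.6, -0.7, -1.9]
grip_width: 0.033
gripper_force: 53.9
```

Emit:
{"api": "move_arm", "payload": {"series": "0 0 -0.5 0 -1; 0 0 -3 0 -1; 0 0 -7 0 -1; 0 0 -11 0 -1; 0 0 -15 0 -1; 4 0 -17 0 -1; 4 0 -17 0 -1"}}

```text
time_s: 35.28
position: [0.5499, -0.2958, 0.1822]
tool_rot: [[-1.0, 0.021, 0.003], [0.021, 1.0, -0.003], [-0.003, -0.002, -1.0]]
ft_force: [-0.3, -0.5, -0.8]
grip_width: 0.0332
gripper_force: 54.1
```

```bash
python3 - <<'E'
from h import *
to((.40,.10,.18,200),(.399,.381,.18,217.8),(.399,.381,.011,217.8));s=observe();print(s['gripper_force'],s['ft_force'])
E
```

```text
t 35.27 pos [ 0.5499 -0.2958  0.1822] head 178.8 q [ -39.   31.   67.   -0.   82. -128.] w 0.0332
   [15.8  39.27  0.08] turn -21.2
   [16.48 67.36  0.  ] turn -39.0
   [16.53 67.4  16.9 ] turn -39.0
54.0581738948822 [-0.25380478 -0.45783482 -0.76189646]
```

Emit:
{"api": "move_arm", "payload": {"series": "1.5 3 0 0 -1; 4 8 0 -2 -1; 6.5 13.5 0 -5 -1; 9 19 0 -8 -1; 11 24.5 0 -11 -1; 13 30 0 -14 -1; 14.5 35 0 -17 -1; 15.8 39 0 -20 -1"}}

```text
time_s: 36.28
position: [0.4001, 0.0994, 0.1794]
tool_rot: [[-0.945, -0.326, 0.0], [-0.326, 0.945, 0.0], [-0.001, 0.0, -1.0]]
ft_force: [0.5, -1.4, -1.9]
grip_width: 0.0328
gripper_force: 54.0
```

Emit:
{"api": "move_arm", "payload": {"series": "1.5 4.5 0 -3 -1; 1.5 9 0 -6 -1; 1.5 13.5 0 -10 -1; 1.5 18 0 -14 -1; 1.5 21 0 -17 -1; 1.5 22 0 -19 -1; 1.5 22 0 -19 -1"}}

```text
time_s: 37.15
position: [0.3153, 0.3008, 0.1791]
tool_rot: [[-0.789, -0.615, -0.0], [-0.615, 0.789, -0.0], [0.0, -0.0, -1.0]]
ft_force: [0.9, 0.1, -2.0]
grip_width: 0.0332
gripper_force: 54.0
```

```bash
python3 - <<'E'
from h import *
to((.399,.381,.18,217.8),(.399,.381,.011,217.8));s=observe();print(s['gripper_force'],s['ft_force'])
E
```

```text
t 37.15 pos [0.3153 0.3008 0.1791] head 217.9 q [  28.   13.   96.   -0.   70. -100.] w 0.0332
   [-11.53   1.18  -0.09] turn 0.1
   [-11.53   1.18  16.81] turn 0.1
54.00745511054993 [ 0.88328318  0.12929152 -2.04565422]
```

Emit:
{"api": "move_arm", "payload": {"series": "-4 0.4 0 0 -1; -8 0.8 0 0 -1; -11.5 1.2 0 0 -1; -11.5 1.2 4 0 -1; -11.5 1.2 8 0 -1; -11.5 1.2 12 0 -1; -11.5 1.2 15 0 -1; -11.5 1.2 16.2 0 -1"}}

```text
time_s: 38.15
position: [0.3989, 0.3795, 0.0159]
tool_rot: [[-0.791, -0.612, -0.002], [-0.612, 0.791, -0.001], [0.003, 0.0, -1.0]]
ft_force: [-0.2, -0.4, -0.8]
grip_width: 0.0327
gripper_force: 54.1
```

```bash
python3 - <<'E'
from h import *
to((.399,.381,.011,217.8));s=observe();print(s['gripper_force'],s['ft_force'])
E
```

```text
t 38.15 pos [0.3989 0.3795 0.0159] head 217.8 q [ 31.  36.  90.  -0.  54. -96.] w 0.0327
   [-0.1   0.11  0.49] turn -0.0
54.09243643283844 [-0.1817207  -0.4329541  -0.80455548]
```

Emit:
{"api": "move_arm", "payload": {"series": "0 0 0.3 0 -1; 0 0 0.5 0 -1; 0 0 0.5 0 -1; 0 0 0.5 0 0.05; 0 0 0.5 0 0.05; 0 0 -3 0 0.05; 0 0 -9 0 0.05; 0 0 -15 0 0.05"}}

```text
time_s: 39.15
position: [0.3985, 0.3809, 0.1698]
tool_rot: [[-0.789, -0.614, 0.001], [-0.614, 0.789, 0.001], [-0.001, -0.0, -1.0]]
ft_force: [0.3, 0.9, -0.3]
grip_width: 0.0447
gripper_force: 0.0
```

```bash
python3 - <<'E'
from h import *
im=optics.get_image('top');im2=optics.get_image('scene')
for c in('top','scene'): print([(round(d['score'],2),np.round(d['point'],3).tolist()) for d in spotter.mark_of('holder1',c)+spotter.mark_of('carrier',c)])
to((.40,0,.16,180),(.5925,-.236,.12,178.9))
E
```

```text
[(0.84, [0.588, -0.233, 0.018]), (0.83, [0.359, -0.116, 0.017]), (0.67, [0.402, 0.382, 0.021]), (0.65, [0.321, 0.121, 0.017]), (0.55, [0.216, 0.268, 0.018]), (0.5, [0.595, -0.176, 0.019]), (0.87, [0.595, -0.236, 0.004])]
[(0.84, [0.589, -0.179, 0.024]), (0.76, [0.36, -0.11, 0.017]), (0.74, [0.318, 0.121, 0.018]), (0.7, [0.584, -0.241, 0.023]), (0.59, [0.4, 0.381, 0.026]), (0.49, [0.213, 0.265, 0.012]), (0.4, [0.493, 0.378, 0.061]), (0.87, [0.594, -0.238, 0.002])]
t 39.45 pos [0.3981 0.3806 0.1663] head 217.9 q [ 31.  25.  80.   0.  75. -96.] w 0.0448
   [ 23.22 -30.16   0.66] turn 37.9
   [ 22.51 -60.61   4.65] turn 39.0
```

The first holder is in the case. Going back for the middle one.

Emit:
{"api": "move_arm", "payload": {"series": "3 -4 -1 5 0.05; 6 -8 -1 10 0.05; 9 -12 -1 15 0.05; 12 -16 -1 20 0.05; 15 -20 -1 25 0.05; 18 -24 -1 30 0.05; 21 -27.5 -1 35 0.05; 23.2 -30 -1 38.5 0.05"}}

```text
time_s: 40.45
position: [0.399, 0.0001, 0.1761]
tool_rot: [[-1.0, 0.014, -0.002], [0.014, 1.0, 0.001], [0.003, 0.001, -1.0]]
ft_force: [0.4, 0.3, -0.0]
grip_width: 0.0447
gripper_force: 0.0
```

```bash
python3 - <<'E'
from h import *
to((.5905,-.2365,.12,178.9),(.5905,-.2365,.0095,178.9))
E
```

```text
t 40.45 pos [3.990e-01 1.000e-04 1.761e-01] head 179.2 q [ -17.   10.  102.   -0.   68. -106.] w 0.0447
   [-19.5  -23.39   5.55] turn 0.3
   [-19.53 -23.39  16.6 ] turn 0.3
```

Emit:
{"api": "move_arm", "payload": {"series": "-2 -5 0 0 0.1; -4 -10 0 0 0.1; -8 -14.5 0 0.3 0.1; -12 -19 1 0.3 0.1; -16 -22 3 0.3 0.1; -19.5 -23.4 5 0.3 0.1; -19.5 -23.4 7 0.3 0.1; -19.5 -23.4 7 0.3 0.1"}}

```text
time_s: 41.45
position: [0.5911, -0.2338, 0.1041]
tool_rot: [[-1.0, 0.016, -0.005], [0.016, 1.0, 0.003], [0.005, 0.003, -1.0]]
ft_force: [0.3, 0.4, 0.1]
grip_width: 0.047
gripper_force: 0.0
```

```bash
python3 - <<'E'
from h import *
to((.5905,-.2365,.12,178.9),(.5905,-.2365,.0095,178.9))
E
```

```text
t 41.45 pos [ 0.5911 -0.2338  0.1041] head 179.1 q [ -32.   37.   70.    0.   74. -121.] w 0.047
   [ 0.06 -0.26 -1.59] turn 0.2
   [ 0.   -0.3   9.46] turn 0.2
```

Emit:
{"api": "move_arm", "payload": {"series": "0 -0.25 0 0 0.15; 0 -0.25 3 0 0.15; 0 -0.25 6 0 0.15; 0 -0.25 8.5 0 0.15; 0 -0.25 9.5 0 0.15; 0 -0.25 9.5 0 -1; 0 -0.25 9.5 0 -1; 0 -0.25 9.5 0 -1"}}

```text
time_s: 42.45
position: [0.5924, -0.2371, 0.013]
tool_rot: [[-1.0, 0.016, 0.001], [0.016, 1.0, -0.001], [-0.001, -0.001, -1.0]]
ft_force: [0.0, -0.1, -1.4]
grip_width: 0.0331
gripper_force: 50.8
```

Emit:
{"api": "move_arm", "payload": {"series": "0 0 -0.5 0 -1; 0 0 -3 0 -1; 0 0 -7 0 -1; 0 0 -11 0 -1; 0 0 -15 0 -1; 4 0 -17 0 -1; 4 0 -17 0 -1"}}

```text
time_s: 43.32
position: [0.5511, -0.2365, 0.1849]
tool_rot: [[-1.0, 0.017, 0.003], [0.017, 1.0, -0.002], [-0.003, -0.002, -1.0]]
ft_force: [0.1, -0.4, -1.2]
grip_width: 0.0327
gripper_force: 50.9
```

```bash
python3 - <<'E'
from h import *
to((.40,.05,.18,199),(.33,.252,.18,217.8));s=observe();print(s['gripper_force'],s['ft_force'])
E
```

```text
t 43.33 pos [ 0.5511 -0.2365  0.1849] head 179.0 q [ -35.   29.   71.   -0.   80. -124.] w 0.0327
   [15.59 28.39  0.39] turn -20.0
   [22.93 48.47  0.33] turn -38.8
50.91709613800049 [ 0.05907182 -0.38499024 -1.1835977 ]
```

Emit:
{"api": "move_arm", "payload": {"series": "1.5 2 0 -1 -1; 4 5 0 -4 -1; 6.5 9 0 -7 -1; 9 13 0 -10 -1; 11 17 0 -13 -1; 13 21 0 -16 -1; 14.5 25 0 -18 -1; 15.6 28.4 0 -20 -1"}}

```text
time_s: 44.32
position: [0.4003, 0.0516, 0.1823]
tool_rot: [[-0.945, -0.328, 0.0], [-0.328, 0.945, 0.0], [-0.0, 0.0, -1.0]]
ft_force: [0.7, -0.1, -1.4]
grip_width: 0.0331
gripper_force: 50.9
```

```bash
python3 - <<'E'
from h import *
to((.436,.334,.18,217.8));s=observe();print(s['gripper_force'],s['ft_force'])
E
```

```text
t 44.33 pos [0.4003 0.0516 0.1823] head 199.2 q [ -10.   10.  100.    0.   70. -119.] w 0.0331
   [-12.64  25.5    0.24] turn -18.6
50.85613310337067 [ 0.70759306 -0.05593588 -1.38034671]
```

Emit:
{"api": "move_arm", "payload": {"series": "-2 3.5 0 -2 -1; -4 7.5 0 -5 -1; -6 12 0 -8 -1; -8 16.5 0 -11 -1; -10 21 0 -14 -1; -12 24.5 0 -17 -1; -12.6 25.5 0 -18.6 -1; -12.6 25.5 3 -18.6 -1"}}

```text
time_s: 45.32
position: [0.4375, 0.3334, 0.1531]
tool_rot: [[-0.791, -0.612, 0.004], [-0.612, 0.791, 0.002], [-0.004, -0.001, -1.0]]
ft_force: [-0.7, -0.4, -2.1]
grip_width: 0.0331
gripper_force: 50.9
```

```bash
python3 - <<'E'
from h import *
to((.436,.334,.014,217.8));s=observe();print(s['gripper_force'],s['ft_force'])
E
```

```text
t 45.33 pos [0.4375 0.3334 0.1531] head 217.8 q [  25.   26.   82.   -0.   72. -103.] w 0.0331
   [ 0.14  0.15 13.91] turn -0.0
50.946523547172546 [-0.66708002 -0.42552732 -2.11168167]
```

Emit:
{"api": "move_arm", "payload": {"series": "0 0.1 4 0 -1; 0 0.1 8 0 -1; 0 0.1 11 0 -1; 0 0.1 13 0 -1; 0 0.1 13.8 0 -1; 0 0.1 13.9 0 -1; 0 0.1 13.9 0 -1"}}

```text
time_s: 46.2
position: [0.4362, 0.333, 0.0137]
tool_rot: [[-0.792, -0.611, 0.001], [-0.611, 0.792, 0.0], [-0.001, -0.0, -1.0]]
ft_force: [0.7, -0.7, -0.6]
grip_width: 0.0332
gripper_force: 51.0
```

```bash
python3 - <<'E'
from h import *
to((.436,.334,.014,217.8));s=observe();print(s['gripper_force'],s['ft_force'])
E
```

```text
t 46.2 pos [0.4362 0.333  0.0137] head 217.7 q [  25.   36.   91.   -0.   53. -103.] w 0.0332
   [-0.04  0.09 -0.03] turn -0.1
50.970168113708496 [ 0.67071458 -0.65163752 -0.64017154]
```

Emit:
{"api": "move_arm", "payload": {"series": "0 0 0.1 0 -1; 0 0 0.1 0 0.05; 0 0 0.1 0 0.05; 0 0 -3 0 0.05; 0 0 -9 0 0.05; 0 0 -15.5 0 0.05; 0 0 -15.5 0 0.05"}}

```text
time_s: 47.08
position: [0.4374, 0.334, 0.1727]
tool_rot: [[-0.791, -0.611, 0.009], [-0.611, 0.791, 0.004], [-0.009, -0.002, -1.0]]
ft_force: [0.5, -0.1, -0.7]
grip_width: 0.0446
gripper_force: 0.0
```

```bash
python3 - <<'E'
from h import *
im=optics.get_image('top');im2=optics.get_image('scene')
for c in('top','scene'): print([(round(d['score'],2),np.round(d['point'],3).tolist()) for d in spotter.mark_of('holder1',c)+spotter.mark_of('carrier',c)])
to((.41,.03,.18,180))
E
```

```text
[(0.78, [0.358, -0.114, 0.014]), (0.58, [0.595, -0.176, 0.02]), (0.58, [0.324, 0.122, 0.019]), (0.58, [0.219, 0.268, 0.021]), (0.47, [0.433, 0.338, 0.02]), (0.4, [0.402, 0.381, 0.019]), (0.94, [0.592, -0.236, -0.001])]
[(0.88, [0.319, 0.121, 0.021]), (0.87, [0.433, 0.332, 0.023]), (0.74, [0.591, -0.18, 0.022]), (0.74, [0.212, 0.266, 0.017]), (0.63, [0.4, 0.382, 0.024]), (0.59, [0.36, -0.11, 0.02]), (0.84, [0.592, -0.239, 0.003])]
t 47.38 pos [0.4353 0.3329 0.1666] head 217.7 q [  25.   25.   81.    0.   75. -103.] w 0.045
   [ 20.52 -22.42  -1.29] turn 37.7
```

Two holders are in the case. Now the last one, at (0.5935, -0.177).

Emit:
{"api": "move_arm", "payload": {"series": "2.5 -2.8 -1 5 0.1; 5 -5.6 -1 10 0.1; 7.5 -8.4 -1 15 0.1; 10 -11.2 -1 20 0.1; 13 -14 -1 25 0.1; 16 -17 -1 30 0.1; 18.5 -20 -1 35 0.1; 20.5 -22.4 -1 38.7 0.1"}}

```text
time_s: 48.38
position: [0.41, 0.0292, 0.1775]
tool_rot: [[-1.0, 0.021, -0.002], [0.021, 1.0, 0.0], [0.002, 0.0, -1.0]]
ft_force: [0.5, 0.9, -0.1]
grip_width: 0.0467
gripper_force: 0.0
```

```bash
python3 - <<'E'
from h import *
to((.593,-.1775,.1,178.9))
E
```

```text
t 48.38 pos [0.41   0.0292 0.1775] head 178.8 q [ -13.   11.  100.   -0.   69. -101.] w 0.0467
   [-18.74 -20.29   7.71] turn -0.1
```

Emit:
{"api": "move_arm", "payload": {"series": "-2 -5 0 0 0.1; -4 -10 0 0 0.1; -7 -15 0 0 0.1; -11 -18.5 0 0 0.1; -15 -20 2 0 0.1; -18.7 -20.3 5 0 0.1; -18.7 -20.3 7.5 0 0.1; -18.7 -20.3 7.5 0 0.1"}}

```text
time_s: 49.38
position: [0.5927, -0.1752, 0.1003]
tool_rot: [[-1.0, 0.018, -0.006], [0.018, 1.0, 0.003], [0.006, 0.003, -1.0]]
ft_force: [-0.1, 1.1, 0.1]
grip_width: 0.0472
gripper_force: 0.0
```

```bash
python3 - <<'E'
from h import *
to((.593,-.1775,.010,178.9))
E
```

```text
t 49.38 pos [ 0.5927 -0.1752  0.1003] head 179.0 q [ -27.   35.   74.   -0.   71. -116.] w 0.0472
   [-0.08 -0.26  9.03] turn 0.1
```

Emit:
{"api": "move_arm", "payload": {"series": "0 -0.15 0 0 0.2; 0 -0.15 3 0 0.2; 0 -0.15 6 0 0.2; 0 -0.15 8.3 0 0.2; 0 -0.15 9.3 0 0.2; 0 -0.15 9.3 0 -1; 0 -0.15 9.3 0 -1; 0 -0.15 9.3 0 -1"}}

```text
time_s: 50.38
position: [0.5941, -0.1774, 0.0111]
tool_rot: [[-1.0, 0.018, 0.001], [0.018, 1.0, -0.001], [-0.001, -0.001, -1.0]]
ft_force: [-1.9, 0.2, 2.1]
grip_width: 0.0331
gripper_force: 51.4
```

Emit:
{"api": "move_arm", "payload": {"series": "0 0 -0.5 0 -1; 0 0 -3 0 -1; 0 0 -7 0 -1; 0 0 -11 0 -1; 0 0 -15 0 -1; 4 0 -17 0 -1; 4 0 -17 0 -1"}}

```text
time_s: 51.25
position: [0.5527, -0.1766, 0.1826]
tool_rot: [[-1.0, 0.019, 0.002], [0.018, 1.0, -0.002], [-0.002, -0.001, -1.0]]
ft_force: [0.5, 0.2, -0.1]
grip_width: 0.0337
gripper_force: 51.0
```

```bash
python3 - <<'E'
from h import *
to((.40,.05,.18,199));s=observe();print(s['gripper_force'],s['ft_force'])
E
```

```text
t 51.25 pos [ 0.5527 -0.1766  0.1826] head 178.9 q [ -29.   27.   74.   -0.   79. -118.] w 0.0337
   [15.69 22.37  0.19] turn -20.1
50.98060727119446 [ 0.50746782  0.1750097  -0.13055391]
```

Emit:
{"api": "move_arm", "payload": {"series": "2.5 0.5 0 -1 -1; 6 2 0 -3 -1; 9.5 5 0 -6 -1; 12.5 9 0 -10 -1; 14.5 13 0 -13 -1; 15.5 17 0 -16 -1; 15.7 20 0 -18 -1; 15.7 22.4 0 -20 -1"}}

```text
time_s: 52.25
position: [0.4008, 0.0515, 0.1802]
tool_rot: [[-0.945, -0.327, 0.0], [-0.327, 0.945, 0.0], [-0.0, 0.0, -1.0]]
ft_force: [-0.0, -0.5, -1.6]
grip_width: 0.0332
gripper_force: 50.9
```

```bash
python3 - <<'E'
from h import *
to((.473,.287,.18,217.8));s=observe();print(s['gripper_force'],s['ft_force'])
E
```

```text
t 52.25 pos [0.4008 0.0515 0.1802] head 199.1 q [ -10.   10.  101.    0.   69. -119.] w 0.0332
   [-14.52  19.9    0.03] turn -18.7
50.90606153011322 [-0.02037582 -0.54330943 -1.55083072]
```

Emit:
{"api": "move_arm", "payload": {"series": "-1.5 2.5 0 -2 -1; -4 6 0 -5 -1; -6.5 9.5 0 -8 -1; -9 13 0 -11 -1; -11.5 16.5 0 -14 -1; -13.5 19 0 -17 -1; -14.5 19.9 0 -18.7 -1; -14.5 19.9 3 -18.7 -1"}}

```text
time_s: 53.25
position: [0.4746, 0.2864, 0.1511]
tool_rot: [[-0.791, -0.612, 0.004], [-0.612, 0.791, 0.001], [-0.004, -0.002, -1.0]]
ft_force: [0.1, -0.6, -2.6]
grip_width: 0.0332
gripper_force: 51.0
```

```bash
python3 - <<'E'
from h import *
to((.473,.287,.0125,217.8));s=observe();print(s['gripper_force'],s['ft_force'])
E
```

```text
t 53.25 pos [0.4746 0.2864 0.1511] head 217.7 q [  19.   26.   81.   -0.   72. -109.] w 0.0332
   [ 0.15  0.17 13.86] turn -0.1
50.98369359970093 [ 0.10377228 -0.57656034 -2.60701244]
```

Emit:
{"api": "move_arm", "payload": {"series": "0 0.1 4 0 -1; 0 0.1 8 0 -1; 0 0.1 11 0 -1; 0 0.1 13 0 -1; 0 0.1 13.8 0 -1; 0 0.1 13.9 0 -1; 0 0.1 13.9 0 -1"}}

```text
time_s: 54.12
position: [0.4734, 0.287, 0.0128]
tool_rot: [[-0.791, -0.611, 0.003], [-0.611, 0.791, 0.002], [-0.003, -0.0, -1.0]]
ft_force: [-2.2, 5.5, 7.2]
grip_width: 0.033
gripper_force: 55.0
```

```bash
python3 - <<'E'
from h import *
to((.473,.287,.0125,217.8));s=observe();print(s['gripper_force'],s['ft_force'])
E
```

```text
t 54.12 pos [0.4734 0.287  0.0128] head 217.7 q [  19.   37.   90.    0.   53. -109.] w 0.033
   [0.04 0.02 0.03] turn -0.1
54.9983761214753 [-2.22668425  5.48107092  7.24950393]
```

It's on the floor. I'll release, rise and back off towards the robot.

Emit:
{"api": "move_arm", "payload": {"series": "0 0 0 0 0.05; 0 0 0 0 0.05; 0 0 -3 0 0.05; 0 0 -9 0 0.05; 0 0 -15 0 0.05; 0 0 -20 0 0.05; 5 0 -21 0 0.05; 10 0 -21 0 0.05"}}

```text
time_s: 55.12
position: [0.393, 0.2244, 0.2227]
tool_rot: [[-0.791, -0.611, 0.003], [-0.611, 0.791, 0.001], [-0.003, -0.002, -1.0]]
ft_force: [0.2, -0.5, -0.8]
grip_width: 0.0449
gripper_force: 0.0
```

Emit:
{"api": "move_arm", "payload": {"series": "5 -3 0 0 0.05; 9 -8 0 0 0.05; 11 -13 0 0 0.05; 11 -13 0 0 0.05"}}

```text
time_s: 55.62
position: [0.3867, 0.0519, 0.222]
tool_rot: [[-0.795, -0.606, 0.002], [-0.606, 0.795, -0.001], [-0.001, -0.002, -1.0]]
ft_force: [-0.4, -0.1, -0.1]
grip_width: 0.0448
gripper_force: 0.0
```

```bash
python3 - <<'E'
from h import *
im=optics.get_image('top');im2=optics.get_image('scene')
cv2.imwrite('pics/final.png',np.hstack([im['pixels'][50:260,60:460],im2['pixels'][90:300,100:500]]) if 0 else np.vstack([cv2.resize(im['pixels'][100:290,90:460],None,fx=1.55,fy=1.55,interpolation=cv2.INTER_CUBIC),cv2.resize(im2['pixels'][90:280,90:460],None,fx=1.55,fy=1.55,interpolation=cv2.INTER_CUBIC)]))
for t in ('holder1','carrier','case_lid_handle','reject'):
    for c in('top','scene'): print(t,[(round(d['score'],2),np.round(d['point'],3).tolist()) for d in spotter.mark_of(t,c)])
E
```

```text
holder1 [(0.76, [0.475, 0.285, 0.019]), (0.63, [0.322, 0.116, 0.02]), (0.61, [0.218, 0.268, 0.024]), (0.52, [0.36, -0.114, 0.015]), (0.51, [0.432, 0.336, 0.02])]
holder1 [(0.8, [0.47, 0.279, 0.025]), (0.73, [0.358, -0.113, 0.018]), (0.69, [0.214, 0.264, 0.016]), (0.64, [0.432, 0.333, 0.022]), (0.58, [0.321, 0.12, 0.02]), (0.51, [0.397, 0.381, 0.026])]
carrier [(0.44, [0.405, 0.383, 0.021])]
carrier [(0.65, [0.593, -0.24, 0.002])]
case_lid_handle [(0.91, [0.559, 0.423, 0.153]), (0.73, [0.703, 0.214, -0.0])]
case_lid_handle []
reject []
reject [(0.62, [0.436, -0.022, 0.019])]
```

View pics/final.png

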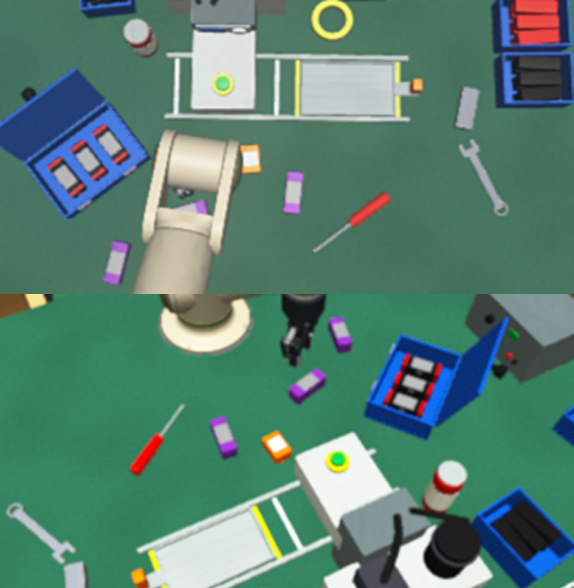

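The final picture shows all three holders flat on the case floor at (65,178), (90,160) and (113,145). The lid is open, the empty carrier stands between the yellow bars at (350,88), and everything else is in place. Handing in.

```bash
python3 -c "
from rig import order
print(order.close_job())"
```

```text
the job is handed in; nothing more can be done
None
```

The job is done and handed in, about 56 s into the 210 s limit: lid open on its stop, button pressed to its hard stop, all three holders flat on the case floor, empty carrier back on the yellow marks, and nothing else seen out of place; no verdict came back.

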